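# Tip hex nuts down a hand chute into a narrow-necked jar

### The arm

A 7-joint arm with a two-finger parallel gripper is mounted at the origin on a cart in front of the work surface, level with it; the furniture and walls round the work are solid. World frame = base frame: x ahead of the robot, y to its left, z up, the work surface at z = 0. Lengths are in m, angles in rad, forces in N, time in s.
With the tool pointing down it reaches from about 0.4 to 0.9 m from the base axis. Payload 5.6 kg.
Tool frame: the origin (TCP) lies on the centre line of the jaws, within the pads' length; the fingertips stand 11 mm ahead of it and the grasp point (between the pads) lies 8 mm behind it (arm.tcp_to_tips is the distance from the TCP to the fingertips, in m); z points along the fingers, y is the line along which they close (so a half turn about z gives the same grasp; the last joint's range is limited). The gripper opens to 92 mm and grips with 3 to 60 N. Pads are 20 mm wide; open, the fingers measure 128 mm over their backs; the gripper's body (75 mm by 189 mm) begins 69 mm behind the grasp point.
Start: joints at [-1.346, 0.468, -0.012, 1.603, 0.006, 1.071, -0.056], TCP at [0.172, 0.627, 0.189] pointing down, gripper open.
Joint ranges: [-2.53, 2.53], [-0.31, 2.02], [-1.57, 1.55], [0.28, 2.44], [-1.29, 4.43], [0.15, 1.84], [-2.92, 2.92]. Speed limits (rad/s): [2.57, 2.57, 3.14, 3.14, 3.14, 3.14, 3.14].

### API

Orientations are given as a rotation vector (axis times angle).
In Python, from workcell import arm gives the robot as it stands.
- The arm moves only by the shell command python3 -m crank 'ROWS' [FORCE]. ROWS is JSON, a list that holds one entry, the list of rows, each a list of 7 numbers: the shift along the world's x, y, z each as a share of 100 cm, from -1 to 1, then the turn, a rotation vector about the world's x, y, z each as a share of 360 degrees, from -1 to 1, then the gripper's target within -1 to 1 (shut at 1, half-way at 0, fully open at -1). A call has 1 to 20 rows; each row shifts and turns the commanded pose from where the row before left it; what a row does not reach is not made up. A row lasts 1/8 s, in which the tool goes at most 62.5 mm and 10.7 degrees, less where a joint would pass 70% of its speed; a pose out of reach is approached as far as the arm can. A call with a number of a shift or a turn outside -1 to 1 is refused whole. A call with a gripper value outside its range is refused whole. The fingers move at their own pace and stop on an object; FORCE is the grip in N (left out, the last holds). Time passes only in rows, so rows that do not move let the fingers close. It gives the time, the measured TCP pose, the force, the opening and the grip force at its end, in the units of the state.
- arm.get_obs(): the state, without advancing time (a new reading comes with each control period).
- arm.snapshot(name): name is "scene" or "side" or "wrist"; returns a dict with "frame" (400x640x3 uint8, red, green, blue), "z_map" (400x640 float32, m along the optical axis (not along the pixel's ray), 0 where there is no reading), "fx", "fy", "cx", "cy" (pixels), "pose" (4x4, takes a point from camera to world coordinates). Camera axes: x right, y up, looking along -z (the intrinsics and any distortion apply to the point x, -y, -z); pixel columns grow to the right and rows downward; lengths in m; the calibration is good to about 2 mm. A picture is of the moment at which its call begins.
- arm.job_done(): hands the job in; it is judged then, once.
Trained networks look in the newest picture that a camera, given by its name, has taken for a name from the list of things; names that differ only in an ending like _2 or _b are one class to them, and where a whole thing is asked for, a point or a joint stands for the part that bears it (a point fixed in the world has none). Each returns a list of dicts, best first, with "confidence" (0 to 1); they miss things now and then, are a little off and sometimes report something else, mostly with a low value. They report only what shows in the picture. A call takes as long as a camera call.
- arm.regions_of(camera, label): "pixels" (400x640 bool, what is visible of it) and "box" ([left, top, width, height] in pixels, round what is visible of it).
- arm.pinpoint(camera, label): "position" ([column, row] in pixels: a listed point, or the origin of a listed thing).
The state is a dict: "clock": time; "qpos": joint angles; "qd": joint speeds; "joint_efforts": joint torques, N m; "eef_pos": TCP position; "ee_rot": TCP orientation; "ft_force": force on the tool from outside, world axes, zero at the start; "wrist_torque": the same for the moment, N m; "finger_gap": finger opening in m; "gripper_force": force on a finger pad.
Only numpy, scipy, OpenCV 4.12 (cv2) and the standard library are available. Lean on these libraries where they do the work, as an engineer would, in place of code of your own. Each camera call takes 0.05 s, during which the arm holds its last target. There are 200 camera calls.

### The job

Pick up the small blue chute by its red grip with the four loose hex nuts in it and, keeping it near level so that nothing slides yet, rest the underside of its spout lightly on the rim of the glass jar with the spout's end over the mouth. Then tip the chute there just until all four nuts have slid down into the jar, without touching a nut with the fingers and without pushing the jar away or over. Finally lay the empty chute down on the worktop, flat on its base and clear of the jar, let go, and leave everything else where it is.

Things in the scene. Friction and masses are not known exactly. Their poses are not given: they have to be found in the camera images.
- chute_grip (a point): Centre of the chute's red upright grip, a fin 36 mm long (along the chute), 14 mm thick (across), its top 58 mm and this point 36 mm above the flat underside. Axes are the chute's: x along the channel toward the open spout, y across, z up out of the channel. Pinch the fin across y. The channel runs from 24 to 144 mm ahead (+x) of this point.
- spout_tip (a point): Middle of the front edge of the channel's floor, on its upper face, at the open spout end: 144 mm ahead (+x) of chute_grip and 33.5 mm below it; the underside is 2.5 mm below this point. Axes as chute_grip.
- chute: The whole chute (about 150 g): a straight, smooth blue metal channel 120 mm long, 24 mm wide inside, 29 mm outside, 20 mm high, floor 2.5 mm, closed at the back, open at the spout. It starts on the 2.4 mm thick bench mat. Origin on the underside, mid-channel: 84 mm ahead (+x) of chute_grip, 36 mm below it. Axes as chute_grip.
- jar_mouth (a point): Centre of the mouth of the clear glass jar, in the plane of the rim, 80 mm above the jar's underside; z is the jar's axis. The mouth is 43 mm wide inside, the neck 50 mm outside and 16 mm tall; below it a shoulder widens to the 66 mm body. The jar is loose, weighs about 0.45 kg and slides or tips if pushed hard.
- jar: The jar; origin at the centre of its underside, z up.
- nut_1_centre (a point): Centre of brass hex nut 1 of 4 (all alike: 17 mm across flats, 8 mm thick, about 12 g), lying flat in a row in the chute's channel at the start. It slides on the channel floor once that is tipped by some 13 to 26 degrees (the friction is not known beforehand).
- nut_2_centre (a point): Centre of brass hex nut 2 of 4 (all alike: 17 mm across flats, 8 mm thick, about 12 g), lying flat in a row in the chute's channel at the start. It slides on the channel floor once that is tipped by some 13 to 26 degrees (the friction is not known beforehand).
- nut_3_centre (a point): Centre of brass hex nut 3 of 4 (all alike: 17 mm across flats, 8 mm thick, about 12 g), lying flat in a row in the chute's channel at the start. It slides on the channel floor once that is tipped by some 13 to 26 degrees (the friction is not known beforehand).
- nut_4_centre (a point): Centre of brass hex nut 4 of 4 (all alike: 17 mm across flats, 8 mm thick, about 12 g), lying flat in a row in the chute's channel at the start. It slides on the channel floor once that is tipped by some 13 to 26 degrees (the friction is not known beforehand).
- tape: Bystander: roll of black tape, loose on the worktop; leave it alone. Origin at the centre of its underside.
- cutter: Bystander: blue-handled side cutter, loose on the worktop; leave it alone. Origin at the centre of its underside.
- flux: Bystander: flux bottle, loose on the worktop; leave it alone. Origin at the centre of its underside.
- board: Bystander: green circuit board, loose on the worktop; leave it alone. Origin at the centre of its underside.
- battery: Bystander: block battery, loose on the worktop; leave it alone. Origin at the centre of its underside.

How it is judged:
On the way, in this order (a step that is already met when the one before it is completed fails the run):
1. all four nuts still in the chute, the chute within 11 degrees of level and its spout resting on the jar's rim with the spout's end over the mouth (x of nut_1_centre in the frame of chute between -0.06 and 0.062 m and y of nut_1_centre in the frame of chute between -0.0135 and 0.0135 m and z of nut_1_centre in the frame of chute between 0 and 0.025 m and x of nut_2_centre in the frame of chute between -0.06 and 0.062 m and y of nut_2_centre in the frame of chute between -0.0135 and 0.0135 m and z of nut_2_centre in the frame of chute between 0 and 0.025 m and x of nut_3_centre in the frame of chute between -0.06 and 0.062 m and y of nut_3_centre in the frame of chute between -0.0135 and 0.0135 m and z of nut_3_centre in the frame of chute between 0 and 0.025 m and x of nut_4_centre in the frame of chute between -0.06 and 0.062 m and y of nut_4_centre in the frame of chute between -0.0135 and 0.0135 m and z of nut_4_centre in the frame of chute between 0 and 0.025 m and contact force between chute and jar above 0.3 N and angle between chute's own z axis and vertical below 0.2 rad and horizontal distance between spout_tip and jar_mouth below 0.0215 m), for 0.2 s.
2. the chute is tipped more than 11 degrees, its spout's end still over the mouth, and all four nuts are down in the jar (horizontal distance between each of nut_1_centre, nut_2_centre, nut_3_centre, nut_4_centre and jar_mouth below 0.032 m and z of nut_1_centre in the frame of jar between 0 and 0.055 m and z of nut_2_centre in the frame of jar between 0 and 0.055 m and z of nut_3_centre in the frame of jar between 0 and 0.055 m and z of nut_4_centre in the frame of jar between 0 and 0.055 m and angle between chute's own z axis and vertical above 0.2 rad and horizontal distance between spout_tip and jar_mouth below 0.03 m), for 0.1 s.
At the end, for the whole second after the job is handed in: All four nuts lie inside the jar below its neck; the jar stands upright within 40 mm of where it was; the chute lies flat on its base on the worktop (within 3 degrees), not touching the jar, released and at rest (horizontal distance between each of nut_1_centre, nut_2_centre, nut_3_centre, nut_4_centre and jar_mouth below 0.032 m and z of nut_1_centre in the frame of jar between 0 and 0.055 m and z of nut_2_centre in the frame of jar between 0 and 0.055 m and z of nut_3_centre in the frame of jar between 0 and 0.055 m and z of nut_4_centre in the frame of jar between 0 and 0.055 m and angle between jar's own z axis and vertical below 0.05 rad and height (world z) of jar below 0.01 m and distance of jar from where it was at the start of the episode below 0.04 m and linear speed of each of jar, chute below 0.02 m/s and angle between chute's own z axis and vertical below 0.06 rad and height (world z) of chute between -0.01 and 0.008 m and contact force between chute and jar below 0.1 N).
It fails at once if a nut is touched by the fingers (contact force between any of nut_1, nut_2, nut_3, nut_4 and the fingers above 0.3 N).
It fails at once if the jar is tipped by more than 15 degrees (angle between jar's own z axis and vertical above 0.26 rad).
It fails at once if the chute is pressed on the jar with more than 12 N (contact force between chute and jar above 12 N).
It fails at once if a bystander is moved by more than 30 mm (distance of any of tape, cutter, flux, board, battery from where it was at the start of the episode above 0.03 m).
It also fails if it takes over 64 s, if anything falls off the work surface, if the arm or the gripper's body presses on something with over 40 N, if the wrist force passes 120 N, or if a joint passes its speed limit or range.

## Working session

There is one attempt and no reset: what is moved stays moved. The work goes in short steps, Python scripts to look and compute and a shell command to move; the robot and the scene stay as the last step left them, time stands still between calls to the robot, and variables do not carry over. Pictures are saved under pics/ and viewed, at most 10 in all, crops included, and the job is handed in when it is done.

```bash
mkdir -p pics
cat > h.py <<'E'
import numpy as np,cv2
from workcell import arm
def P(s,c,r,z=None):
    # pixel -> world using depth (median 3x3) or given world plane z
    d=np.array([(c-s['cx'])/s['fx'],-(r-s['cy'])/s['fy'],-1.])
    T=s['pose']
    if z is None:
        w=s['z_map'][max(0,int(r)-1):int(r)+2,max(0,int(c)-1):int(c)+2]; w=w[w>0]
        return (T@np.r_[d*np.median(w),1])[:3] if w.size else None
    v=T[:3,:3]@d; return T[:3,3]+v*(z-T[2,3])/v[2]
def save(s,n): cv2.imwrite('pics/'+n+'.png',cv2.cvtColor(s['frame'],cv2.COLOR_RGB2BGR))
E
python3 - <<'E'
from h import *
np.set_printoptions(precision=4,suppress=True)
o=arm.get_obs();print(o['clock'],o['eef_pos'],o['ee_rot'],o['finger_gap'])
for cam in ['scene','side']:
    s=arm.snapshot(cam);save(s,cam+'0');print(cam,s['pose'][:3,3])
    for l,z in [('chute_grip',.0384),('spout_tip',.005),('chute',.0024),('jar_mouth',.08),('nut_1_centre',.009),('tape',0),('cutter',0),('flux',0),('board',0),('battery',0)]:
        for d in arm.pinpoint(cam,l)[:4]:
            if d['confidence']>.3: c,r=d['position'];print(l,round(d['confidence'],2),int(c),int(r),P(s,c,r,z),P(s,c,r))
a=cv2.imread('pics/scene0.png')
E
```

```text
0.0 [0.1719 0.6262 0.1885] [-0.4195 -3.1133  0.0029] 0.09186522809419809
scene [-0.1457  1.1739  0.7862]
chute_grip 0.53 292 256 [0.475  0.4067 0.0384] [0.4616 0.4233 0.0546]
spout_tip 0.64 300 232 [0.5518 0.266  0.005 ] [ 0.557   0.2593 -0.0007]
spout_tip 0.64 297 241 [0.531  0.3075 0.005 ] [0.5271 0.3125 0.0095]
chute 0.82 299 246 [0.5137 0.3227 0.0024] [0.5108 0.3264 0.0058]
tape 0.9 212 263 [0.6766 0.511  0.    ] [0.6588 0.5253 0.017 ]
cutter 0.66 409 167 [ 0.4561 -0.3144  0.    ] [ 0.4589 -0.3214 -0.0037]
board 0.86 255 295 [0.4893 0.5448 0.    ] [0.487  0.5471 0.0028]
battery 0.47 377 160 [ 0.591  -0.3132  0.    ] [ 0.5862 -0.3036  0.0051]
side [ 0.0435 -1.2999  0.6544]
chute_grip 0.97 274 187 [0.4625 0.3851 0.0384] [0.4682 0.4081 0.03  ]
spout_tip 0.8 300 207 [0.5208 0.2598 0.005 ] [0.5235 0.2686 0.0014]
chute 0.95 294 200 [0.5212 0.3355 0.0024] [0.5101 0.2976 0.0175]
jar_mouth 0.73 316 229 [ 0.4588 -0.0863  0.08  ] [ 0.4613 -0.079   0.0766]
jar_mouth 0.44 300 202 [0.4772 0.1176 0.08  ] [0.5253 0.2749 0.0162]
tape 0.55 321 181 [0.6805 0.5084 0.    ] [0.6678 0.4724 0.013 ]
cutter 0.52 349 301 [ 0.46   -0.3296  0.    ] [ 0.366  -0.5487  0.1477]
flux 0.67 416 268 [ 0.6923 -0.2323  0.    ] [ 0.6846 -0.245   0.0078]
board 0.63 416 269 [ 0.688  -0.2373  0.    ] [ 0.6832 -0.2453  0.0049]
board 0.36 269 182 [0.4869 0.5553 0.    ] [0.4834 0.5404 0.0053]
battery 0.46 416 266 [ 0.6962 -0.2224  0.    ] [ 0.6814 -0.2468  0.0148]
```

Run:
```python
import cv2,numpy as np
a=cv2.imread('pics/scene0.png')[130:330,180:460];b=cv2.imread('pics/side0.png')[140:340,220:460]
cv2.imwrite('pics/both.png',np.vstack([cv2.resize(a[:,:],(420,300),interpolation=cv2.INTER_CUBIC),cv2.resize(b,(420,300))]) if 0 else np.hstack([cv2.resize(a,(420,300)),cv2.resize(b,(360,300))]))
```

```text
(no output)
```

View pics/both.png

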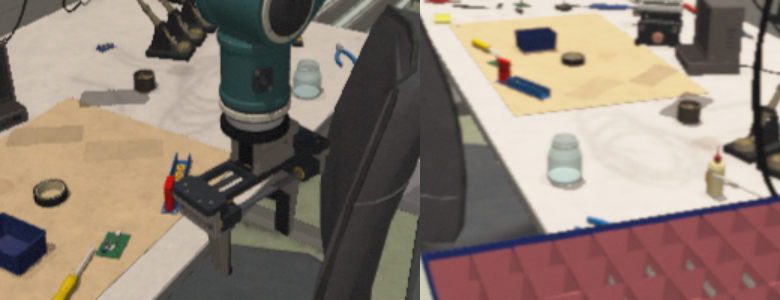

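```bash
python3 -m crank '[[[0.02,-0.01,0.02,0,0,0,-1],[0.03,-0.024,0.01,0,0,-0.0144,-1],[0.03,-0.024,0.01,0,0,-0.0144,-1],[0.03,-0.024,0,0,0,-0.0144,-1],[0.03,-0.024,0,0,0,-0.0144,-1],[0.03,-0.024,0,0,0,-0.0144,-1],[0.03,-0.024,0,0,0,-0.0144,-1],[0.03,-0.024,0,0,0,-0.0144,-1],[0.03,-0.024,0,0,0,-0.0144,-1],[0.03,-0.024,0,0,0,-0.0144,-1],[0.01,-0.01,0,0,0,-0.0144,-1],[0,0,0,0,0,0,-1]]]'
cat > look.py <<'E'
from h import *
import sys
np.set_printoptions(precision=4,suppress=True)
n=sys.argv[1];Z=dict(chute_grip=.0384,spout_tip=.005,chute=.0024,jar_mouth=.08,nut_1_centre=.009)
o=arm.get_obs();print(o['clock'],o['eef_pos'],o['ee_rot'],o['ft_force'])
s=arm.snapshot('wrist');save(s,n)
for l in sys.argv[2:]:
    for d in arm.pinpoint('wrist',l)[:4]:
        if d['confidence']>.25: c,r=d['position'];print(l,round(d['confidence'],2),int(c),int(r),P(s,c,r,Z[l]),P(s,c,r))
E
python3 look.py w1 chute_grip spout_tip chute nut_1_centre
```

```text
clock: 2.6
eef_pos: [0.4738, 0.3877, 0.2293]
ee_rot: [1.745, 2.611, -0.001]
ft_force: [-0.4, 0.6, -0.7]
finger_gap: 0.0917
gripper_force: 0.0
2.6 [0.4738 0.3877 0.2293] [ 1.7454  2.6113 -0.0012] [-0.4115  0.6186 -0.6979]
chute_grip 0.83 319 162 [0.471  0.408  0.0384] [0.4696 0.4107 0.0602]
spout_tip 0.75 326 252 [0.5402 0.2735 0.005 ] [0.5407 0.2725 0.0025]
chute 0.61 321 214 [0.5076 0.3289 0.0024] [0.5062 0.3318 0.0118]
nut_1_centre 0.69 317 220 [0.5047 0.3201 0.009 ] [0.5052 0.319  0.0058]
nut_1_centre 0.41 322 191 [0.4945 0.365  0.009 ] [0.4949 0.3643 0.0057]
```

View pics/w1.png

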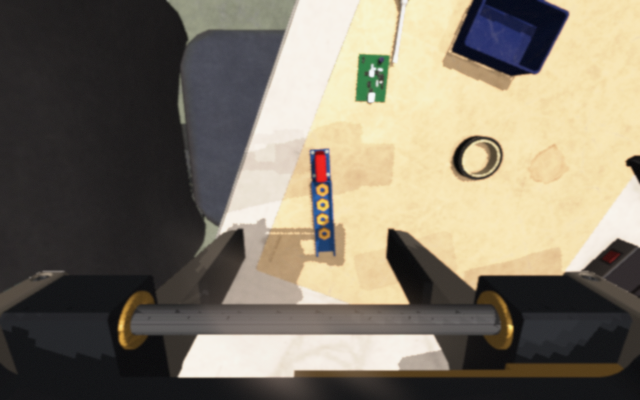

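```bash
cat > fit.py <<'E'
from h import *
def fit(s,zf=.0604,zn=.013):
    f=s['frame'].astype(int);R,G,B=f[...,0],f[...,1],f[...,2]
    m=np.zeros(R.shape,bool);m[120:270,290:360]=1
    red=m&(R>150)&(G<70)&(B<80);yel=m&(R>150)&(R-B>80)&(G>100)
    blu=m&(B-R>50)
    g=lambda k,z:np.array([P(s,c,r,z)[:2] for r,c in np.argwhere(k)])
    red=red&(abs(s['z_map']-(s['pose'][2,3]-zf))<.012)
    F=g(red,zf);N=g(blu&True,zn)
    return F,N
if __name__=='__main__':
    np.set_printoptions(precision=4,suppress=True)
    s=arm.snapshot('wrist');F,N=fit(s)
    c=F.mean(0);print(len(F),c,N.mean(0))
    for X in (F,N):
        rc=cv2.minAreaRect((X*1000).astype(np.float32));b=cv2.boxPoints(rc);i=max([(0,1),(1,2)],key=lambda q:np.linalg.norm(b[q[0]]-b[q[1]]));e=b[i[1]]-b[i[0]];print(rc,np.degrees(np.arctan(e[1]/e[0])))
E
python3 fit.py
```

```text
257 [0.4731 0.4049] [0.508  0.3332]
((473.27508544921875, 404.7549743652344), (12.499310493469238, 34.29994201660156), 26.568864822387695) -63.431164
((499.8097839355469, 349.66436767578125), (27.60809326171875, 157.64337158203125), 26.276647567749023) -63.723366
```

```bash
python3 -m crank '[[[0,0.009,0,0,0,0.0054,-1],[0,0.008,-0.02,0,0,0.0054,-1],[0,0,-0.04,0,0,0,-1],[0,0,-0.04,0,0,0,-1],[0,0,-0.04,0,0,0,-1],[0,0,-0.03,0,0,0,-1],[0,0,-0.013,0,0,0,-1],[0,0,-0.01,0,0,0,-1],[0,0,0,0,0,0,-1]]]'; python3 look.py w2 chute_grip
python3 - <<'E'
import cv2;a=cv2.imread('pics/w2.png');cv2.imwrite('pics/w2c.png',a[150:400,170:480])
E
```

```text
clock: 4.03
eef_pos: [0.472, 0.4079, 0.0363]
ee_rot: [1.648, 2.675, -0.0]
ft_force: [-0.2, -0.5, 0.2]
finger_gap: 0.0922
gripper_force: 0.0
4.025 [0.472  0.4079 0.0363] [ 1.648   2.6746 -0.0003] [-0.2381 -0.475   0.2351]
chute_grip 0.63 317 229 [0.4731 0.4072 0.0384] [0.4692 0.4148 0.0601]
```

View pics/w2c.png

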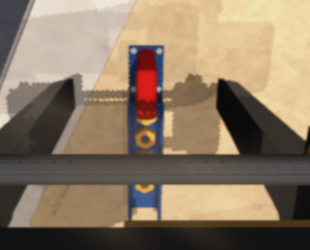

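The fin stands midway between the open fingers, parallel to them, nuts ahead of it (below in picture). Closing.

```bash
python3 -m crank '[[[0,0,0,0,0,0,0],[0,0,0,0,0,0,0.5],[0,0,0,0,0,0,1],[0,0,0,0,0,0,1],[0,0,0,0,0,0,1],[0,0,0,0,0,0,1],[0,0,0,0,0,0,1],[0,0,0,0,0,0,1]]]' 45; python3 -m crank '[[[0,0,0.005,0,0,0,1],[0,0,0.01,0,0,0,1],[0,0,0.02,0,0,0,1],[0,0,0.025,0,0,0,1],[0,0,0.03,0,0,0,1],[0,0,0.03,0,0,0,1],[0,0,0.02,0,0,0,1],[0,0,0.01,0,0,0,1],[0,0,0,0,0,0,1],[0,0,0,0,0,0,1]]]'; python3 look.py w3 spout_tip nut_1_centre jar_mouth
```

```text
clock: 5.12
eef_pos: [0.472, 0.4078, 0.0365]
ee_rot: [1.648, 2.674, -0.0]
ft_force: [0.4, 0.3, -0.2]
finger_gap: 0.0144
gripper_force: 0.0
clock: 6.38
eef_pos: [0.4716, 0.4075, 0.1858]
ee_rot: [-1.648, -2.674, 0.002]
ft_force: [0.3, 0.0, -0.3]
finger_gap: 0.0002
gripper_force: 0.0
6.375 [0.4716 0.4075 0.1858] [-1.6483 -2.6741  0.0021] [ 0.2648  0.     -0.3135]
nut_1_centre 0.61 375 92 [0.4877 0.5357 0.009 ] [0.4884 0.5365 0.0036]
nut_1_centre 0.58 314 212 [0.4909 0.3638 0.009 ] [0.4908 0.364  0.0098]
```

View pics/w3.png

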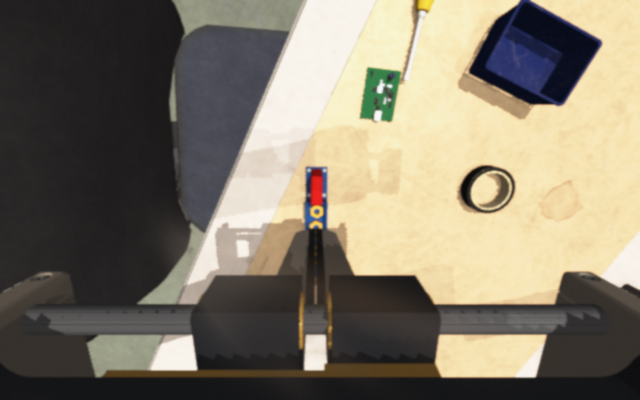

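I lifted before the grip had built up: the chute still lies in place (fin at 317,187), undisturbed. Going down again.

```bash
python3 -m crank '[[[0,0,0,0,0,0,-0.5],[0,0,0,0,0,0,-0.5],[0,0,0,0,0,0,-0.5],[0,0,0,0,0,0,-0.5],[0,0,0,0,0,0,-0.5],[0,0,-0.04,0,0,0,-0.5],[0,0,-0.04,0,0,0,-0.5],[0,0,-0.04,0,0,0,-0.5],[0,0,-0.019,0,0,0,-0.5],[0,0,-0.01,0,0,0,-0.5],[0,0,0,0,0,0,1],[0,0,0,0,0,0,1],[0,0,0,0,0,0,1],[0,0,0,0,0,0,1],[0,0,0,0,0,0,1],[0,0,0,0,0,0,1],[0,0,0,0,0,0,1],[0,0,0,0,0,0,1],[0,0,0,0,0,0,1],[0,0,0,0,0,0,1]]]' 45
```

```text
clock: 9.07
eef_pos: [0.472, 0.4078, 0.0375]
ee_rot: [1.648, 2.674, -0.0]
ft_force: [-0.0, 0.5, 0.6]
finger_gap: 0.0006
gripper_force: 0.0
```

```bash
python3 look.py w4 chute_grip spout_tip nut_1_centre
python3 - <<'E'
from h import *
s=arm.snapshot('side');save(s,'side4');f=s['frame'].astype(int)
m=(f[...,0]>130)&(f[...,1]<60)&(f[...,2]<80);m[:170]=0;m[215:]=0;m[:,:240]=0;m[:,320:]=0
for r,c in np.argwhere(m)[::6]: print(r,c,P(s,c,r).round(3))
a=cv2.imread('pics/side4.png')[150:240,230:350];b=cv2.imread('pics/w4.png')[150:400,200:440]
cv2.imwrite('pics/m4.png',np.hstack([cv2.resize(a,(500,375),interpolation=cv2.INTER_CUBIC),cv2.resize(b,(300,375))]))
E
```

```text
9.075 [0.472  0.4078 0.0375] [ 1.6485  2.6743 -0.    ] [-0.0174  0.543   0.6277]
chute_grip 0.69 316 229 [0.4726 0.4067 0.0384] [0.468  0.4157 0.064 ]
spout_tip 0.8 313 359 [0.5378 0.2714 0.005 ] [0.5391 0.2686 0.0019]
181 277 [0.475 0.394 0.059]
186 278 [0.477 0.389 0.041]
190 278 [0.477 0.389 0.026]
192 274 [0.466 0.405 0.014]
```

View pics/m4.png

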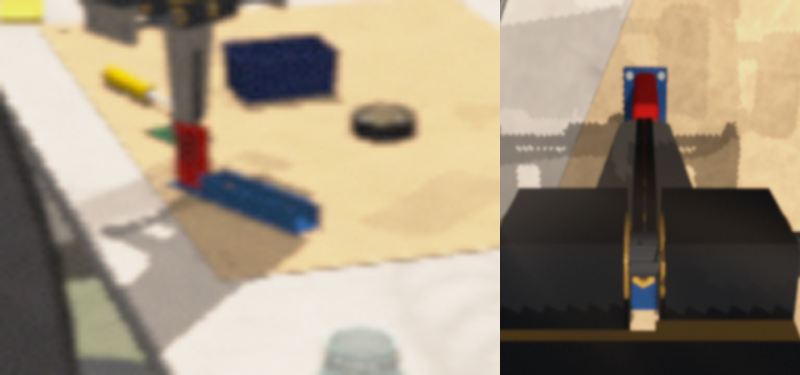

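Run:
```python
from h import *
np.set_printoptions(precision=3,suppress=True)
o=arm.get_obs();print(o['finger_gap'],o['gripper_force'],arm.tcp_to_tips,o['eef_pos'])
s=arm.snapshot('wrist');save(s,'w5');print(s['pose'])
for r in range(195,300,5): print(r,[s['frame'][r,c].tolist() for c in (316,)],P(s,316,r),P(s,308,r),P(s,324,r))
s=arm.snapshot('side');print('side')
for r in range(160,200,3): print(r,[(c,s['frame'][r,c].tolist(),P(s,c,r)) for c in (276,)])
```

```text
0.0004350726789193487 0.0 0.011 [0.472 0.408 0.037]
[[ 0.893 -0.433 -0.121  0.438]
 [ 0.45   0.859  0.244  0.475]
 [-0.001 -0.272  0.962  0.232]
 [ 0.     0.     0.     1.   ]]
195 [[79, 90, 121]] [0.465 0.421 0.003] [0.459 0.419 0.004] [0.471 0.424 0.003]
200 [[98, 12, 11]] [0.466 0.42  0.014] [0.461 0.415 0.005] [0.472 0.422 0.009]
205 [[102, 14, 12]] [0.466 0.42  0.028] [0.461 0.416 0.022] [0.472 0.422 0.024]
210 [[103, 13, 12]] [0.466 0.42  0.04 ] [0.461 0.416 0.036] [0.471 0.422 0.039]
215 [[105, 14, 13]] [0.466 0.42  0.051] [0.461 0.417 0.049] [0.471 0.422 0.05 ]
220 [[172, 21, 18]] [0.466 0.419 0.059] [0.462 0.417 0.058] [0.471 0.422 0.059]
225 [[196, 25, 22]] [0.467 0.417 0.06 ] [0.463 0.414 0.059] [0.472 0.419 0.06 ]
230 [[44, 16, 15]] [0.468 0.415 0.064] [0.464 0.413 0.064] [0.473 0.417 0.063]
235 [[27, 15, 15]] [0.468 0.416 0.074] [0.464 0.413 0.072] [0.473 0.417 0.072]
240 [[27, 15, 14]] [0.468 0.415 0.081] [0.464 0.413 0.079] [0.472 0.417 0.08 ]
245 [[28, 17, 15]] [0.468 0.416 0.088] [0.464 0.413 0.087] [0.472 0.417 0.087]
250 [[26, 14, 14]] [0.468 0.416 0.094] [0.464 0.
[... 836 characters left out ...]
.473, 0.397, 0.124]))]
166 [(276, [71, 65, 62], array([0.472, 0.394, 0.114]))]
169 [(276, [74, 68, 65], array([0.473, 0.399, 0.102]))]
172 [(276, [72, 67, 61], array([0.473, 0.397, 0.091]))]
175 [(276, [72, 67, 62], array([0.472, 0.397, 0.08 ]))]
178 [(276, [76, 66, 61], array([0.472, 0.397, 0.069]))]
181 [(276, [125, 16, 12], array([0.472, 0.396, 0.058]))]
184 [(276, [98, 17, 16], array([0.472, 0.398, 0.046]))]
187 [(276, [104, 26, 25], array([0.472, 0.399, 0.035]))]
190 [(276, [125, 23, 22], array([0.472, 0.398, 0.024]))]
193 [(276, [124, 21, 30], array([0.471, 0.395, 0.013]))]
196 [(276, [75, 78, 86], array([0.469, 0.387, 0.005]))]
199 [(276, [146, 124, 94], array([0.463, 0.364, 0.003]))]
```

```bash
python3 -m crank '[[[0,0,0,0,0,0,-0.4],[0,0,0,0,0,0,-0.4],[0,0,0,0,0,0,-0.4],[0,0,0,0,0,0,-0.4],[0,0,0,0,0,0,-0.4],[0,0,0,0,0,0,-0.4]]]' 45
python3 - <<'E'
from h import *
np.set_printoptions(precision=3,suppress=True)
s=arm.snapshot('wrist');save(s,'w6')
t=arm.snapshot('side');save(t,'side6')
r,c=np.mgrid[0:400,0:640]
for q in (s,t):
    z=q['z_map'];d=np.stack([(c-q['cx'])/q['fx']*z,-(r-q['cy'])/q['fy']*z,-z,0*z+1],-1)@q['pose'].T
    ok=(z>0)
    yd=np.array([.896,.4446])
    u=(d[...,:2]-[.472,.4078])@yd; v=(d[...,:2]-[.472,.4078])@np.array([.4446,-.896])
    k=ok&(abs(v)<.03)&(abs(u)<.08)
    for zz in np.arange(.015,.11,.01):
        m=k&(abs(d[...,2]-zz)<.005); print(round(zz,3),m.sum(),'u',np.sort(np.unique((u[m]*200).round()*5)), 'v', v[m].min() if m.any() else 0,v[m].max() if m.any() else 0)
b=cv2.imread('pics/w6.png')[150:400,170:470];a=cv2.imread('pics/side6.png')[150:240,230:350]
cv2.imwrite('pics/m6.png',np.hstack([cv2.resize(a,(400,300),interpolation=cv2.INTER_CUBIC),cv2.resize(b,(360,300))]))
E
```

```text
clock: 10.18
eef_pos: [0.472, 0.4078, 0.0375]
ee_rot: [1.649, 2.674, 0.0]
ft_force: [0.1, -0.4, 0.2]
finger_gap: 0.0584
gripper_force: 0.0
0.015 137 u [-15. -10.  -5.   0.   5.  10.  15.] v -0.014194919268257498 0.02911354738392496
0.025 116 u [-15. -10.  -5.  -0.   5.  10.  15.] v -0.014122443490522876 0.029921459077472425
0.035 77 u [-5. -0.  5.] v -0.014421871970577326 -0.010806073569283469
0.045 92 u [-5. -0.  5. 10.] v -0.014388841189818731 -0.007900404790307364
0.055 760 u [-5.  0.  5. 10.] v -0.014346431255591471 0.021621497134842745
0.065 637 u [-40. -35. -30.  -5.   0.   5.  30.  35.  40.] v -0.01279797696908868 0.020634828584891036
0.075 444 u [-40. -35. -30.  30.  35.  40.] v -0.009330586757861588 0.011751230898807754
0.085 559 u [-45. -40. -35. -30.  30.  35.  40.  45.] v -0.009716776145347206 0.011340374127801815
0.095 714 u [-45. -40. -35. -30.  30.  35.  40.  45.] v -0.009608497203795049 0.011702446213122499
0.105 894 u [-45. -40. -35. -30.  30.  35.  40.  45.] v -0.010138183430010043 0.011891125403760264
0.015 18 u [-15. -10.  -5.   0.  10.  15.] v -0.0135117229603596
[... 172 characters left out ...]
387514755124
0.045 21 u [-10.  -5.  -0.   5.  10.] v -0.008748106779255426 0.02417132934029513
0.055 25 u [-10.  -5.  -0.   5.  10.] v -0.013658176666215225 0.027271432632874414
0.065 34 u [-40. -35. -10.  -5.  -0.   5.  25.  30.  35.  40.  45.] v -0.011337793709924892 0.024517366390776566
0.075 29 u [-45. -40. -35. -30.  30.  35.  40.  45.] v -0.013741779763598756 0.013678415340056704
0.085 35 u [-50. -45. -40. -35. -30.  30.  35.  40.  45.] v -0.009118964265686995 0.016494009859212483
0.095 36 u [-50. -45. -40. -35. -30.  30.  35.  40.  45.] v -0.008128713703656374 0.014902140554253542
0.105 34 u [-50. -45. -40. -35. -30.  30.  35.  40.  45.  55.] v -0.010913493873976972 0.0158820128252042
```

View pics/m6.png

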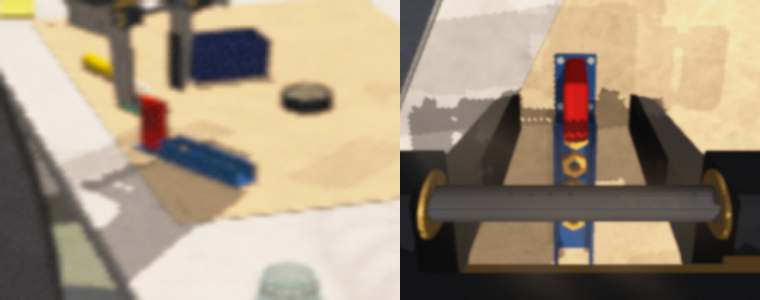

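The side and wrist views and both depth maps agree: the fingertips are really at z≈0.062, just above the fin top (0.060), though the reported TCP would put them at 0.027. So the fingers closed above the fin; real tips are about 35 mm higher than the state says. I'll go 33 mm lower and grip.

```bash
python3 -m crank '[[[0.001,-0.001,-0.01,0,0,0,-0.4],[0.001,-0.001,-0.01,0,0,0,-0.4],[0,0,-0.007,0,0,0,-0.4],[0,0,-0.006,0,0,0,-0.4],[0,0,0,0,0,0,-0.4]]]' 45;  python3 -m crank '[[[0,0,0,0,0,0,1],[0,0,0,0,0,0,1],[0,0,0,0,0,0,1],[0,0,0,0,0,0,1],[0,0,0,0,0,0,1],[0,0,0,0,0,0,1],[0,0,0,0,0,0,1],[0,0,0,0,0,0,1],[0,0,0,0,0,0,1],[0,0,0,0,0,0,1]]]' 45
```

```text
clock: 10.9
eef_pos: [0.4737, 0.4056, 0.0038]
ee_rot: [-1.648, -2.674, 0.002]
ft_force: [-0.4, -0.1, -0.0]
finger_gap: 0.0645
gripper_force: 0.0
clock: 12.15
eef_pos: [0.474, 0.4058, 0.0045]
ee_rot: [1.648, 2.674, 0.0]
ft_force: [-0.6, 0.1, 0.6]
finger_gap: 0.0136
gripper_force: 45.0
```

```bash
python3 -m crank '[[[0,0,0.005,0,0,0,1],[0,0,0.01,0,0,0,1],[0,0,0.02,0,0,0,1],[0,0,0.02,0,0,0,1],[0,0,0.025,0,0,0,1],[0,0,0.025,0,0,0,1],[0,0,0.02,0,0,0,1],[0,0,0.01,0,0,0,1],[0,0,0.005,0,0,0,1],[0,0,0,0,0,0,1]]]'
python3 - <<'E'
from h import *
np.set_printoptions(precision=4,suppress=True)
for cam in ['side','scene','wrist']:
    s=arm.snapshot(cam);save(s,cam+'7')
    for l in ('spout_tip','chute_grip','nut_1_centre','jar_mouth','jar'):
        for d in arm.pinpoint(cam,l)[:4]:
            if d['confidence']>.3: c,r=d['position'];print(cam,l,round(d['confidence'],2),int(c),int(r),P(s,c,r,.08),P(s,c,r))
    for d in arm.regions_of(cam,'jar')[:1]: 
        print(cam,'jar',d['confidence'],d['box'])
        b=d['box']; c=b[0]+b[2]/2; print('bottom',P(s,c,b[1]+b[3],0),'top',P(s,c,b[1],.08), P(s,b[0],b[1]+b[3]*.7,.03),P(s,b[0]+b[2],b[1]+b[3]*.7,.03))
E
```

```text
clock: 13.4
eef_pos: [0.4738, 0.4057, 0.1442]
ee_rot: [-1.648, -2.674, 0.001]
ft_force: [-0.2, -0.1, -1.3]
finger_gap: 0.0138
gripper_force: 45.0
side spout_tip 0.6 304 163 [0.6121 0.506  0.08  ] [0.5454 0.2942 0.1474]
side chute_grip 0.89 271 148 [0.5451 0.748  0.08  ] [0.4593 0.3976 0.1783]
side chute_grip 0.74 416 267 [ 0.6158 -0.3581  0.08  ] [ 0.6836 -0.2465  0.012 ]
side jar_mouth 0.9 315 230 [ 0.4545 -0.0939  0.08  ] [ 0.4602 -0.0774  0.0721]
side jar_mouth 0.54 350 299 [ 0.4142 -0.4422  0.08  ] [ 0.3684 -0.5482  0.151 ]
side jar 0.74 315 259 [ 0.4025 -0.2529  0.08  ] [ 0.4446 -0.1299  0.0125]
side jar 0.93 [305.4, 230.9, 24.5, 32.4]
bottom [ 0.4502 -0.1293  0.    ] top [ 0.4597 -0.0975  0.08  ] [ 0.4181 -0.1215  0.03  ] [ 0.4802 -0.1406  0.03  ]
scene spout_tip 0.78 299 194 [0.6114 0.1843 0.08  ] [0.4558 0.3877 0.2252]
scene spout_tip 0.41 379 159 [ 0.5104 -0.1681  0.08  ] [ 0.5786 -0.3074  0.0067]
scene chute_grip 0.5 294 210 [0.5689 0.2677 0.08  ] [0.4564 0.4103 0.1911]
scene jar_mouth 0.78 384 170 [ 0.4595 -0.1013  0.08  ] [ 0.4654 -0.1138  0.0731]
scene jar 0.61 388 192 [0.3804 0.0296 0.08  ] [ 0.4294 -0.077   0.0142]
scene jar 0.75 [373.8, 167.6, 22.2, 26.8]
bottom [ 0.4428 -0.0811  0.    ] top [ 0.4667 -0.1211  0.08  ] [ 0.4778 -0.0636  0.03  ] [ 0.4129 -0.1026  0.03  ]
wrist chute_grip 0.88 315 246 [0.4944 0.3651 0.08  ] [0.4691 0.4149 0.2   ]
```

```bash
python3 -m crank '[[[-0.001,-0.005,0,0,0,-0.003,1],[-0.001,-0.01,0,0,0,-0.004,1],[-0.001,-0.016,0,0,0,-0.006,1],[-0.001,-0.022,0,0,0,-0.006,1],[-0.001,-0.028,0,0,0,-0.006,1],[-0.001,-0.032,0,0,0,-0.006,1],[-0.001,-0.034,0,0,0,-0.006,1],[-0.001,-0.034,0,0,0,-0.006,1],[-0.001,-0.032,0,0,0,-0.006,1],[-0.001,-0.028,0,0,0,-0.006,1],[-0.001,-0.022,0,0,0,-0.006,1],[-0.001,-0.016,0,0,0,-0.005,1],[-0.001,-0.01,0,0,0,-0.004,1],[-0.001,-0.005,0,0,0,-0.003,1],[0,0,0,0,0,0,1],[0,0,0,0,0,0,1]]]'
python3 - <<'E'
from h import *
np.set_printoptions(precision=4,suppress=True)
o=arm.get_obs();print(o['eef_pos'],o['ee_rot'])
S=[]
for cam in ['side','scene','wrist']:
    s=arm.snapshot(cam);save(s,cam+'8');S.append(s)
    for l in ('spout_tip','chute_grip','nut_1_centre','jar_mouth'):
        for d in arm.pinpoint(cam,l)[:4]:
            if d['confidence']>.3: c,r=d['position'];print(cam,l,round(d['confidence'],2),int(c),int(r),P(s,c,r,.08),P(s,c,r))
a=cv2.imread('pics/side8.png')[130:280,230:390];b=cv2.imread('pics/wrist8.png');c=cv2.imread('pics/scene8.png')[100:260,290:450]
cv2.imwrite('pics/m8.png',np.vstack([np.hstack([cv2.resize(a,(400,300)),cv2.resize(c,(400,300))]),np.hstack([cv2.resize(b,(480,300)),np.zeros((300,320,3),np.uint8)])]))
E
```

```text
clock: 16.45
eef_pos: [0.4601, 0.1125, 0.1445]
ee_rot: [-2.212, -2.231, -0.0]
ft_force: [-0.8, -0.5, -1.7]
finger_gap: 0.0139
gripper_force: 45.0
[0.4601 0.1125 0.1445] [-2.2119 -2.2309 -0.0002]
side spout_tip 0.74 306 197 [0.5073 0.152  0.08  ] [ 0.4512 -0.0235  0.1494]
side chute_grip 0.6 294 173 [0.5395 0.4017 0.08  ] [0.4516 0.1002 0.1818]
side jar_mouth 0.81 313 231 [ 0.4483 -0.0981  0.08  ] [ 0.4547 -0.0793  0.071 ]
scene spout_tip 0.86 374 156 [ 0.5374 -0.1805  0.08  ] [ 0.6119 -0.3283  0.0029]
scene chute_grip 0.82 349 166 [ 0.5768 -0.0675  0.08  ] [0.4618 0.1301 0.1924]
scene jar_mouth 0.88 386 173 [ 0.443  -0.0849  0.08  ] [ 0.4596 -0.1204  0.0601]
scene jar_mouth 0.74 364 168 [ 0.5225 -0.0797  0.08  ] [0.4557 0.0457 0.1507]
scene jar_mouth 0.72 409 165 [ 0.3997 -0.1764  0.08  ] [ 0.4629 -0.3329 -0.0019]
wrist spout_tip 0.58 314 321 [ 0.4604 -0.0213  0.08  ] [0.4598 0.135  0.2747]
wrist chute_grip 0.62 314 246 [0.4602 0.0658 0.08  ] [0.4599 0.1221 0.2005]
```

View pics/m8.png

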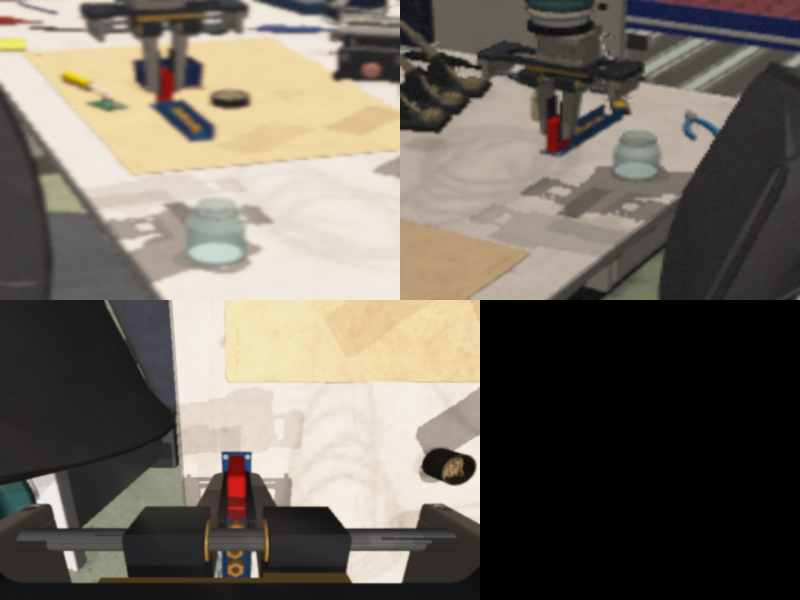

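```bash
cat > jar.py <<'E'
from h import *
from scipy.optimize import least_squares
np.set_printoptions(precision=4,suppress=True)
a=np.linspace(0,2*np.pi,48)
ring=lambda r,z:np.c_[r*np.cos(a),r*np.sin(a),0*a+z]
M=np.vstack([ring(25,80),ring(25,64),ring(33,52),ring(33,2)])/1000
def proj(s,X):
    c=(X-s['pose'][:3,3])@s['pose'][:3,:3]
    return np.c_[s['cx']-s['fx']*c[:,0]/c[:,2],s['cy']+s['fy']*c[:,1]/c[:,2]]
obs=[]
for cam in ['side','scene']*2:
    s=arm.snapshot(cam);d=arm.regions_of(cam,'jar')
    if d:
        rr,cc=np.where(d[0]['pixels']);obs.append((s,np.array([cc.min()-.0,cc.max()+1,rr.min(),rr.max()+1])-.5))
        print(cam,d[0]['confidence'],obs[-1][1])
def res(p):
    o=[]
    for s,b in obs:
        q=proj(s,M+[p[0],p[1],0]);o+=[q[:,0].min()-b[0],q[:,0].max()-b[1],q[:,1].min()-b[2],q[:,1].max()-b[3]]
    return o
f=least_squares(res,[.457,-.095],loss='soft_l1');print(f.x,np.array(res(f.x)).round(1))
tiles=[]
for cam,s in (('side',obs[0][0]),('scene',obs[1][0])):
    c,r=proj(s,np.array([[*f.x,.05]]))[0];c,r=int(c),int(r)
    im=cv2.cvtColor(s['frame'][r-30:r+30,c-30:c+30],cv2.COLOR_RGB2BGR);im=cv2.resize(im,(390,390),interpolation=cv2.INTER_CUBIC)
    for k in range(4):
        q=(proj(s,M[48*k:48*k+48]+[*f.x,0])-[c-30,r-30]+.5)*6.5;cv2.polylines(im,[q.astype(int)],True,(0,0,255),1)
    tiles.append(im)
cv2.imwrite('pics/jarfit.png',np.hstack(tiles))
E
python3 jar.py
```

```text
side 0.73 [304.5 328.5 227.5 263.5]
scene 0.91 [374.5 393.5 168.5 196.5]
side 0.72 [304.5 328.5 227.5 263.5]
scene 0.87 [374.5 394.5 168.5 196.5]
[ 0.456  -0.0985] [-0.6  0.  -0.1 -0.5 -0.2  0.6 -0.9 -1.  -0.6  0.  -0.1 -0.5 -0.2 -0.4
 -0.9 -1. ]
```

View pics/jarfit.png

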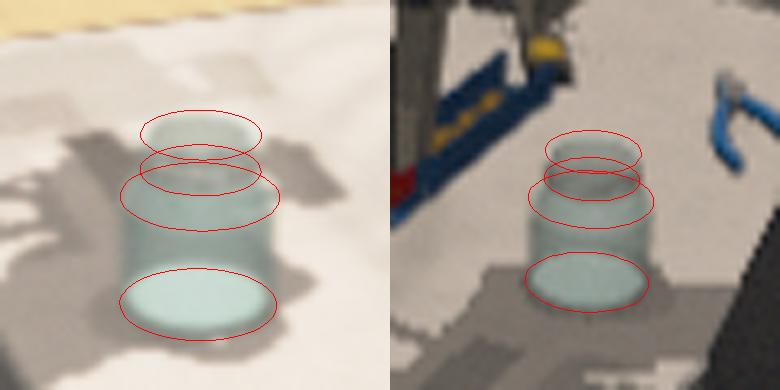

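```bash
python3 -m crank '[[[-0.001,-0.003,0,0,0,0,1],[-0.001,-0.007,0,0,0,0,1],[-0.001,-0.01,0,0,0,0,1],[-0.001,-0.012,0,0,0,0,1],[-0.001,-0.01,0,0,0,0,1],[0,-0.008,-0.003,0,0,0,1],[0,-0.005,-0.006,0,0,0,1],[0,-0.003,-0.008,0,0,0,1],[0,0,-0.01,0,0,0,1],[0,0,-0.008,0,0,0,1],[0,0,-0.006,0,0,0,1],[0,0,-0.004,0,0,0,1],[0,0,-0.003,0,0,0,1],[0,0,-0.002,0,0,0,1],[0,0,0,0,0,0,1],[0,0,0,0,0,0,1]]]'
cat > s9.py <<'E'
from h import *
import sys
np.set_printoptions(precision=4,suppress=True)
n=sys.argv[1];T=[]
for cam,x0,y0 in (('side',275,160),('scene',330,120)):
    s=arm.snapshot(cam)
    for l in ('spout_tip','chute_grip','jar_mouth'):
        for d in arm.pinpoint(cam,l)[:1]:
            c,r=d['position'];print(cam,l,round(d['confidence'],2),int(c),int(r),P(s,c,r,.082))
    T.append(cv2.resize(cv2.cvtColor(s['frame'][y0:y0+110,x0:x0+75],cv2.COLOR_RGB2BGR),(400,587),interpolation=cv2.INTER_CUBIC))
cv2.imwrite('pics/'+n+'.png',np.hstack(T))
E
python3 s9.py m9
```

```text
clock: 19.6
eef_pos: [0.4552, 0.0539, 0.0947]
ee_rot: [2.213, 2.229, 0.001]
ft_force: [0.6, 0.0, -2.2]
finger_gap: 0.0138
gripper_force: 45.0
side spout_tip 0.7 315 223 [ 0.4672 -0.0541  0.082 ]
side chute_grip 0.56 295 195 [0.4777 0.1765 0.082 ]
side jar_mouth 0.87 314 232 [ 0.449  -0.1063  0.082 ]
scene spout_tip 0.66 383 164 [ 0.4807 -0.1364  0.082 ]
scene chute_grip 0.55 361 175 [ 0.5026 -0.0226  0.082 ]
scene jar_mouth 0.59 372 174 [ 0.4755 -0.0472  0.082 ]
```

View pics/m9.png

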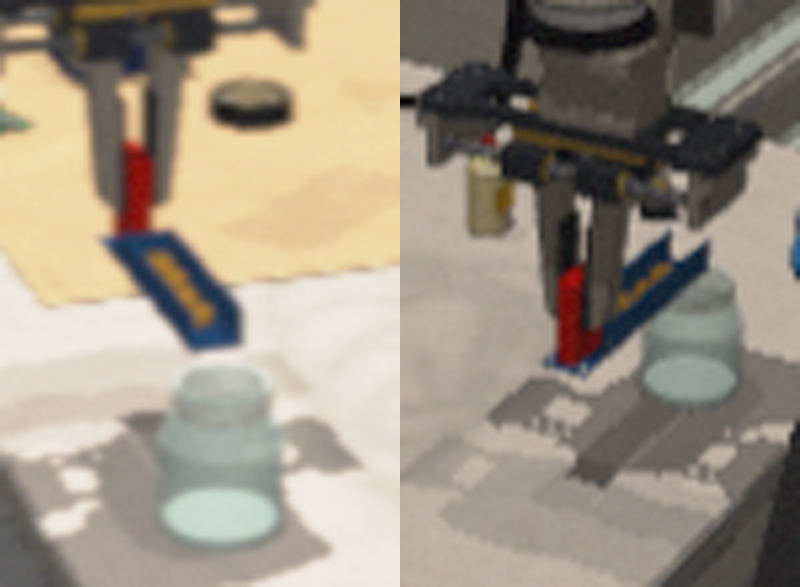

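```bash
python3 -m crank '[[[0,0,-0.003,0,0,0,1],[0,0,-0.003,0,0,0,1],[0,0,-0.002,0,0,0,1],[0,0,-0.001,0,0,0,1],[0,0,0,0,0,0,1]]]' | grep -E 'clock|eef_pos|force'; for i in 1 2; do python3 -m crank '[[[0,0,-0.001,0,0,0,1],[0,0,0,0,0,0,1]]]'| grep -E 'eef_pos|ft_force'; done
```

```text
clock: 20.62
eef_pos: [0.455, 0.0538, 0.0854]
ft_force: [0.4, 0.0, -2.2]
gripper_force: 45.0
eef_pos: [0.455, 0.0538, 0.0845]
ft_force: [-0.5, -0.1, -2.5]
eef_pos: [0.455, 0.0538, 0.0834]
ft_force: [-0.0, -0.0, -1.9]
```

```bash
cat > ft.py <<'E'
from workcell import arm
o=arm.get_obs();print(o['clock'],o['eef_pos'].round(4) if hasattr(o['eef_pos'],'round') else o['eef_pos'],o['ft_force'],o['wrist_torque'])
E
python3 ft.py; python3 -m crank '[[[0,0,-0.001,0,0,0,1],[0,0,0,0,0,0,1]]]'| grep -E 'eef_pos|ft_force'; python3 ft.py;python3 -m crank '[[[0,0,-0.001,0,0,0,1],[0,0,0,0,0,0,1]]]'| grep -E 'eef_pos|ft_force'; python3 ft.py
```

```text
21.125 [0.455  0.0538 0.0834] [-0.04620173 -0.04834041 -1.85835394] [-0.01186615  0.0305426  -0.06008231]
eef_pos: [0.455, 0.0538, 0.0824]
ft_force: [0.5, -0.5, -2.8]
21.375 [0.455  0.0538 0.0824] [ 0.47264067 -0.50195516 -2.76502114] [-0.02682224  0.01435067  0.00898944]
eef_pos: [0.4553, 0.0539, 0.0817]
ft_force: [-0.2, 1.4, 1.5]
21.625 [0.4553 0.0539 0.0817] [-0.19639071  1.41045118  1.52912643] [-0.19940731  0.22894652 -0.07038955]
```

```bash
python3 -m crank '[[[0,0,0,0,0,0,1],[0,0,0,0,0,0,1],[0,0,0,0,0,0,1]]]'| grep -E 'eef_pos|ft_force';python3 -m crank '[[[0,0,0,0,0,0,1],[0,0,0,0,0,0,1]]]'| grep -E 'eef_pos|ft_force'; python3 s9.py m10
```

```text
eef_pos: [0.4552, 0.0539, 0.0816]
ft_force: [-1.3, 0.8, 1.6]
eef_pos: [0.4552, 0.0539, 0.0816]
ft_force: [0.0, 1.1, 2.3]
side spout_tip 0.68 315 229 [ 0.4562 -0.0895  0.082 ]
side chute_grip 0.94 297 199 [0.4721 0.1368 0.082 ]
side jar_mouth 0.63 317 231 [ 0.4575 -0.1035  0.082 ]
scene spout_tip 0.66 382 169 [ 0.4652 -0.1003  0.082 ]
scene chute_grip 0.53 361 179 [ 0.4916 -0.      0.082 ]
```

View pics/m10.png

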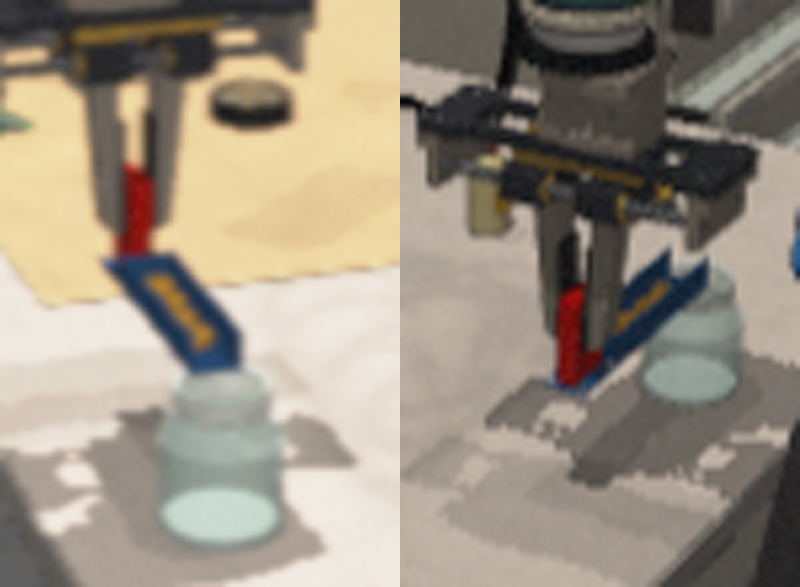

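The spout rests on the near rim (left crop ≈(215,372), rim centre ≈(222,385)), nuts still in the channel. The overlap looks a bit short, so I lift, advance 6 mm and set it down again.

```bash
python3 -m crank '[[[0,0,0.003,0,0,0,1],[0,-0.002,0.001,0,0,0,1],[0,-0.003,0,0,0,0,1],[0,-0.001,-0.001,0,0,0,1],[0,0,-0.002,0,0,0,1],[0,0,0,0,0,0,1]]]'| grep -E 'eef_pos|ft_force';python3 -m crank '[[[0,0,-0.001,0,0,0,1],[0,0,0,0,0,0,1],[0,0,0,0,0,0,1],[0,0,0,0,0,0,1]]]'| grep -E 'clock|eef_pos|ft_force'; python3 jar.py
```

```text
eef_pos: [0.4549, 0.0478, 0.0823]
ft_force: [0.2, -0.0, -1.2]
clock: 23.9
eef_pos: [0.4552, 0.048, 0.0817]
ft_force: [-1.1, 1.3, 2.7]
side 0.87 [304.5 328.5 228.5 263.5]
scene 0.68 [374.5 394.5 169.5 196.5]
side 0.82 [303.5 328.5 229.5 263.5]
scene 0.78 [374.5 394.5 168.5 196.5]
[ 0.455  -0.0996] [-0.8 -0.1 -0.9 -0.3  0.2 -0.  -2.  -1.   0.2 -0.1 -1.9 -0.3  0.2 -0.
 -1.  -1. ]
```

```bash
cat > cam.py <<'E'
from h import *
from scipy.spatial.transform import Rotation as R
np.set_printoptions(precision=4,suppress=True)
o=arm.get_obs();s=arm.snapshot('wrist');r=R.from_rotvec(o['ee_rot']);p=s['pose'][:3,3]-o['eef_pos']
y=r.as_matrix()[:,2];print(o['clock'],o['eef_pos'],'tilt',np.degrees(np.arccos(-y[2])),'cam in tool',r.inv().apply(p),'ft',o['ft_force'])
for cam in ('side','scene'):
    s=arm.snapshot(cam)
    for l,z in (('spout_tip',.08),('nut_1_centre',.09)):
        for d in arm.pinpoint(cam,l)[:4]:
            if d['confidence']>.3:c,q=d['position'];print(cam,l,round(d['confidence'],2),int(c),int(q),P(s,c,q,z),P(s,c,q))
E
python3 cam.py; python3 -m crank '[[[0,0,0.006,0.0056,0,0,1],[0,0,0.0045,0.0056,0,0,1],[0,-0.0005,0.0045,0.0056,0,0,1],[0,-0.0005,0.0045,0.0056,0,0,1],[0,0,0,0,0,0,1]]]'| grep -E 'clock|eef_pos|ft_force'; python3 cam.py
```

```text
24.3 [0.4552 0.0479 0.0816] tilt 0.01637774508219435 cam in tool [ 0.075   0.0001 -0.1947] ft [-0.2332  0.7069  2.8471]
side spout_tip 0.9 316 229 [ 0.4599 -0.088   0.08  ] [ 0.4592 -0.0901  0.081 ]
scene spout_tip 0.74 386 170 [ 0.4538 -0.1073  0.08  ] [ 0.4399 -0.0775  0.0964]
clock: 25.28
eef_pos: [0.4548, 0.0457, 0.1007]
ft_force: [0.6, -0.2, -1.4]
25.275 [0.4548 0.0457 0.1007] tilt 8.024897798208563 cam in tool [ 0.0749  0.0001 -0.1949] ft [ 0.6157 -0.2297 -1.3889]
side spout_tip 0.77 315 230 [ 0.4543 -0.0938  0.08  ] [ 0.4542 -0.0939  0.08  ]
side nut_1_centre 0.51 300 211 [0.4489 0.0268 0.09  ] [0.441  0.0009 0.101 ]
scene spout_tip 0.81 384 171 [ 0.455  -0.0916  0.08  ] [ 0.4409 -0.0618  0.0966]
scene nut_1_centre 0.64 387 194 [0.3695 0.0596 0.09  ] [ 0.4309 -0.0732  0.007 ]
```

```bash
cat > nuts.py <<'E'
from h import *
s=arm.snapshot('side');f=s['frame'].astype(int);o=arm.get_obs()
y=(f[...,0]-f[...,2]>45)&(f[...,0]>90)&(f[...,1]>60)
rr,cc=np.where(y[190:268,288:335]);
print(o['clock'],'pos',np.round(o['eef_pos'],4),'ft',np.round(o['ft_force'],1),'yellow rows',np.bincount((rr+190)//4*4,minlength=268)[190:].nonzero()[0]+190, len(rr))
print([ (int(r),int(((rr+190)//4*4==r).sum())) for r in range(188,268,4)])
E
python3 nuts.py; python3 -m crank '[[[0,-0.0005,0.0033,0.0042,0,0,1],[0,-0.0006,0.0033,0.0042,0,0,1],[0,-0.0007,0.0033,0.0042,0,0,1],[0,-0.0008,0.0033,0.0042,0,0,1],[0,0,0,0,0,0,1],[0,0,0,0,0,0,1],[0,0,0,0,0,0,1]]]'| grep -E 'clock|eef_pos|ft_force'; python3 nuts.py; python3 cam.py
```

```text
25.675 pos [0.4549 0.0471 0.1008] ft [ 0.4  1.2 -1.3] yellow rows [192 196 200 204 208 212 216 220 224] 907
[(188, 64), (192, 132), (196, 151), (200, 155), (204, 131), (208, 148), (212, 83), (216, 23), (220, 17), (224, 3), (228, 0), (232, 0), (236, 0), (240, 0), (244, 0), (248, 0), (252, 0), (256, 0), (260, 0), (264, 0)]
clock: 26.55
eef_pos: [0.455, 0.0445, 0.1141]
ft_force: [0.1, 0.1, -0.6]
26.6 pos [0.455  0.0445 0.1141] ft [ 0.7  0.5 -0.9] yellow rows [192 196 200 204 208 212 216 220 224 228] 928
[(188, 66), (192, 147), (196, 154), (200, 134), (204, 133), (208, 151), (212, 87), (216, 22), (220, 15), (224, 18), (228, 1), (232, 0), (236, 0), (240, 0), (244, 0), (248, 0), (252, 0), (256, 0), (260, 0), (264, 0)]
26.6 [0.455  0.0445 0.1141] tilt 14.095924519948667 cam in tool [ 0.0749  0.0001 -0.195 ] ft [ 0.7424  0.488  -0.895 ]
side spout_tip 0.64 314 230 [ 0.4535 -0.0902  0.08  ] [ 0.4534 -0.0904  0.0801]
side nut_1_centre 0.51 302 212 [0.4521 0.0156 0.09  ] [ 0.4421 -0.0165  0.1038]
scene spout_tip 0.79 382 170 [ 0.4616 -0.0956  0.08  ] [ 0.457  -0.086   0.0853]
```

```bash
for i in 1; do python3 -m crank '[[[0,-0.0009,0.0032,0.0042,0,0,1],[0,-0.0009,0.0032,0.0042,0,0,1],[0,0,0,0,0,0,1],[0,0,0,0,0,0,1],[0,0,0,0,0,0,1]]]'| grep -E 'eef_pos'; python3 nuts.py; python3 -m crank '[[[0,-0.001,0.0032,0.0042,0,0,1],[0,-0.001,0.0032,0.0042,0,0,1],[0,0,0,0,0,0,1],[0,0,0,0,0,0,1],[0,0,0,0,0,0,1],[0,0,0,0,0,0,1]]]'| grep -E 'eef_pos'; python3 nuts.py; done
```

```text
eef_pos: [0.455, 0.0425, 0.1206]
27.625 pos [0.455  0.0426 0.1206] ft [ 0.2 -0.5 -0.9] yellow rows [192 196 200 204 208 212 216 224 228 232] 905
[(188, 68), (192, 154), (196, 147), (200, 134), (204, 134), (208, 134), (212, 69), (216, 5), (220, 0), (224, 21), (228, 16), (232, 23), (236, 0), (240, 0), (244, 0), (248, 0), (252, 0), (256, 0), (260, 0), (264, 0)]
eef_pos: [0.455, 0.0405, 0.127]
28.425 pos [0.455  0.0405 0.127 ] ft [-0.9 -1.2 -0.4] yellow rows [192 196 200 204 208 212 216] 845
[(188, 73), (192, 151), (196, 138), (200, 135), (204, 135), (208, 134), (212, 73), (216, 6), (220, 0), (224, 0), (228, 0), (232, 0), (236, 0), (240, 0), (244, 0), (248, 0), (252, 0), (256, 0), (260, 0), (264, 0)]
```

```bash
cat > nn.py <<'E'
from h import *
np.set_printoptions(precision=3,suppress=True)
for cam in ('side','scene','wrist'):
    s=arm.snapshot(cam)
    for l in ('nut_1_centre','spout_tip'):
        for d in arm.pinpoint(cam,l)[:6]:
            if d['confidence']>.2:c,q=d['position'];print(cam,l,round(d['confidence'],2),int(c),int(q),'z0.01',P(s,c,q,.01))
    if cam=='side':
        f=s['frame'].astype(int);print((f[...,0]-f[...,2])[228:266:3,300:334:3])
    if cam=='wrist':
        f=s['frame'].astype(int);print((f[...,0]-f[...,2])[290:392:6,296:336:4])
E
python3 nn.py
```

```text
side spout_tip 0.67 313 230 z0.01 [0.499 0.052 0.01 ]
[[ 18  14  16   7 -67 -66 -56   8  17  20  19  19]
 [ 16  16  16   6 -39 -26 -15   2   8  18  20  21]
 [ 20  24  24   4   5   5   8   5   6  22  25  29]
 [ 24  25  22   5   8   9   8   8  10  22  25  27]
 [ 26  27   0  -3   0   2   1   1  -2  15  24  27]
 [ 23  12  -3  -4  -4  -2  -5  -3  -2   8  20  20]
 [ 25  12  -1  -4  -6  -3  -3  -2  -3   8  25  25]
 [ 28  13  -2  -6  -6  25   2  -2  -2   8  26  23]
 [ 28  14  -4  -6  -7  23  31  27  -5   6  29  26]
 [ 17  13  -3  26  26   9  35  30  -7   3  24  23]
 [ 22  16   1  30  24  15  35  11  -7   7  23  24]
 [ 22  21  15   3  -3  -5  -2   1   7  22  23  22]
 [ 28  29  22  20  21  19  20  22  22  23  23  24]]
scene spout_tip 0.85 384 169 z0.01 [ 0.521 -0.232  0.01 ]
[[ 12  12  63 131 134 133 134 115   2  12]
 [ 10  10 -17 -16 -17 -18 -22 -16  -8  11]
 [ 10   7 -19 -46 -44 -48 -48 -24 -14  11]
 [  7   8   7   8   8   8   7   7   7   8]
 [  5   7   6   5   6   6   6   5   5   5]
 [  6   5   5   5   6   5   6   7   4   5]
 [  5   5   4   5   5   5   5   4   6   5]
 [  4   4   2   4   4   3   4   2   4   4]
 [-25 -33 -60 -62 -61 -61 -61 -53 -32 -33]
 [-26 -32 -41 -39 -38 -37 -36 -30 -29 -34]
 [-21 -36 -44 -42 -42 -42 -38 -34 -33 -34]
 [ -8 -35 -46 -46 -45 -45 -43 -35 -32 -34]
 [-15 -37 -47 -48 -47 -47 -47 -40 -38 -38]
 [-12 -28 -39 -40 -40 -41 -38 -32 -33 -31]
 [ 57  58  61  61  63  64  63  64  63  63]
 [ -3  -2  -3  -2  -3  -3  -4  -3  -2  -3]
 [ -3  -3  -3  -3  -3  -3  -3  -3  -3  -2]]
```

Run:
```python
from h import *
from scipy.spatial.transform import Rotation as R
from jar import proj
o=arm.get_obs();r=R.from_rotvec(o['ee_rot']).as_matrix();zc=-r[:,2];xc=-r[:,0] if r[1,0]>0 else r[:,0]
print(xc,zc,'tilt',np.degrees(np.arccos(zc[2])))
A=np.arange(.03,.150,.006)
X=np.array([o['eef_pos']+xc*(a+.001)+zc*.006 for a in A])
for cam in ('side','scene'):
    s=arm.snapshot(cam);q=proj(s,X).round().astype(int);f=s['frame'].astype(int);print(cam,[(int(c),int(w),int(f[w,c,0]-f[w,c,2])) for c,w in q])
s=arm.snapshot('side');f=s['frame'].astype(int);j=f[240:263,306:328];m=(j[...,0]-j[...,2])>12
print(m.sum());print('\n'.join(''.join('#' if v else '.' for v in row) for row in m))
```

```text
side 0.85 [304.5 328.5 228.5 263.5]
scene 0.81 [374.5 394.5 170.5 196.5]
side 0.82 [304.5 328.5 229.5 262.5]
scene 0.94 [374.5 394.5 169.5 196.5]
[ 0.4555 -0.0992] [-0.6 -0.  -1.  -0.4 -0.  -0.2 -3.  -1.  -0.6 -0.  -2.   0.6 -0.  -0.2
 -2.  -1. ]
[ 0.0074 -0.9387 -0.3446] [-0.     -0.3446  0.9388] tilt 20.157251594139584
side [(304, 203, -57), (305, 204, -60), (306, 205, -58), (306, 207, -58), (307, 208, -62), (307, 210, -76), (308, 211, -94), (309, 212, -96), (309, 214, -86), (310, 215, -67), (311, 217, -96), (311, 218, -100), (312, 220, -68), (312, 221, -66), (313, 223, -62), (314, 224, -63), (314, 226, -69), (315, 227, -65), (316, 229, -65), (316, 230, -58)]
scene [(370, 172, 42), (371, 172, -42), (372, 172, -39), (373, 172, -37), (373, 172, -37), (374, 172, -30), (375, 172, -33), (376, 171, -36), (377, 171, -30), (377, 171, -30), (378, 171, -27), (379, 171, -34), (380, 171, -33), (380, 171, -33), (381, 171, -36), (382, 171, -31), (383, 171, -31), (383, 170, -33), (384, 170, -36), (385, 170, -33)]
109
.....................#
......................
......................
......................
......................
......................
......................
......................
.........##...........
.........###..........
.........###..........
.........#######......
.........########.....
.........########.....
..........#######.....
..######..#######.....
..######.#######......
..######.#######......
..#####..######.......
...###....####........
.....................#
#..................###
####..............####
```

Brass shows at the jar's bottom in four nuts' worth of area, and the channel is blue along its whole length, so it is empty. Backing away, levelling and lowering.

```bash
python3 -m crank '[[[0,0,0.01,0,0,0,1],[0,0.005,0.02,0,0,0,1],[0,0.015,0.015,-0.006,0,0,1],[0,0.02,0,-0.01,0,0,1],[0,0.02,0,-0.01,0,0,1],[0,0.02,0,-0.01,0,0,1],[0,0.02,0,-0.01,0,0,1],[0,0.015,-0.01,-0.007,0,0,1],[0,0.01,-0.02,-0.003,0,0,1],[0,0,-0.03,0,0,0,1],[0,0,-0.03,0,0,0,1],[0,0,-0.03,0,0,0,1],[0,0,-0.02,0,0,0,1],[0,0,-0.01,0,0,0,1],[0,0,0,0,0,0,1],[0,0,0,0,0,0,1]]]'; python3 cam.py
```

```text
clock: 31.42
eef_pos: [0.4557, 0.1657, 0.0228]
ee_rot: [2.213, 2.229, 0.002]
ft_force: [-0.3, -0.1, -1.5]
finger_gap: 0.0135
gripper_force: 45.0
31.425 [0.4557 0.1657 0.0228] tilt 0.08268071138664743 cam in tool [ 0.075   0.0001 -0.1947] ft [-0.3334 -0.1121 -1.4509]
side spout_tip 0.88 300 233 [ 0.4107 -0.0988  0.08  ] [0.4486 0.0249 0.0208]
scene spout_tip 0.86 366 198 [0.4214 0.0979 0.08  ] [0.3691 0.1973 0.1452]
```

```bash
python3 -m crank '[[[0,0,-0.008,0,0,0,1],[0,0,-0.006,0,0,0,1],[0,0,-0.004,0,0,0,1],[0,0,-0.001,0,0,0,1],[0,0,0,0,0,0,1],[0,0,0,0,0,0,1]]]'|grep -E 'eef_pos|ft_force';python3 -m crank '[[[0,0,-0.001,0,0,0,1],[0,0,0,0,0,0,1]]]'|grep -E 'eef_pos|ft_force';python3 -m crank '[[[0,0,-0.001,0,0,0,1],[0,0,0,0,0,0,1]]]'|grep -E 'eef_pos|ft_force'
```

```text
eef_pos: [0.4552, 0.1655, 0.0031]
ft_force: [0.1, -0.2, -1.7]
eef_pos: [0.4551, 0.1655, 0.0021]
ft_force: [-0.0, 0.6, -2.3]
eef_pos: [0.4551, 0.1655, 0.002]
ft_force: [-2.9, -1.0, 11.5]
```

Down on the worktop (11 N). Opening and lifting clear.

```bash
python3 -m crank '[[[0,0,0.0005,0,0,0,0],[0,0,0,0,0,0,-0.2],[0,0,0,0,0,0,-0.4],[0,0,0,0,0,0,-0.4],[0,0,0,0,0,0,-0.4],[0,0,0,0,0,0,-0.4],[0,0,0,0,0,0,-0.4]]]'; python3 -m crank '[[[0,0,0.01,0,0,0,-0.4],[0,0,0.02,0,0,0,-0.4],[0,0,0.03,0,0,0,-0.4],[0,0,0.04,0,0,0,-0.4],[0,0,0.04,0,0,0,-0.4],[0,0,0.02,0,0,0,-0.4],[0,0,0,0,0,0,-0.4],[0,0,0,0,0,0,-0.4]]]'
python3 - <<'E'
from h import *
np.set_printoptions(precision=3,suppress=True)
for cam in ('side','scene','wrist'):
    s=arm.snapshot(cam)
    for l in ('chute_grip','spout_tip','jar_mouth','nut_1_centre'):
        for d in arm.pinpoint(cam,l)[:4]:
            if d['confidence']>.3:c,q=d['position'];print(cam,l,round(d['confidence'],2),int(c),int(q),P(s,c,q,.08 if l=='jar_mouth' else .004),P(s,c,q))
E
python3 jar.py
```

```text
clock: 33.9
eef_pos: [0.455, 0.1654, 0.0015]
ee_rot: [2.213, 2.23, -0.0]
ft_force: [-0.5, -0.0, -0.8]
finger_gap: 0.0647
gripper_force: 0.0
clock: 34.9
eef_pos: [0.4544, 0.1652, 0.1609]
ee_rot: [-2.213, -2.229, 0.002]
ft_force: [-0.0, 0.2, -0.3]
finger_gap: 0.064
gripper_force: 0.0
side chute_grip 0.7 289 207 [0.483 0.269 0.004] [0.45  0.151 0.053]
side chute_grip 0.35 272 182 [0.495 0.54  0.004] [0.494 0.536 0.005]
side spout_tip 0.67 302 239 [0.452 0.018 0.004] [0.454 0.022 0.002]
side jar_mouth 0.59 314 229 [ 0.455 -0.088  0.08 ] [ 0.458 -0.079  0.075]
scene chute_grip 0.85 344 216 [0.488 0.117 0.004] [0.449 0.181 0.052]
scene spout_tip 0.67 365 200 [ 0.477 -0.002  0.004] [ 0.483 -0.012 -0.003]
scene jar_mouth 0.87 385 171 [ 0.453 -0.095  0.08 ] [ 0.463 -0.116  0.068]
scene nut_1_centre 0.66 385 172 [ 0.51  -0.223  0.004] [ 0.461 -0.117  0.063]
wrist chute_grip 0.56 317 188 [0.458 0.157 0.004] [0.457 0.17  0.058]
wrist spout_tip 0.79 316 284 [0.458 0.018 0.004] [0.458 0.016 0.   ]
side 0.92 [304.5 328.5 227.5 263.5]
scene 0.72 [374.5 394.5 168.5 195.5]
side 0.69 [304.5 328.5 226.5 263.5]
scene 0.91 [374.5 393.5 168.5 196.5]
[ 0.4561 -0.0984] [-0.5  0.1 -0.1 -0.6 -0.3 -0.4 -0.9  0.  -0.5  0.1  0.9 -0.6 -0.3  0.6
 -0.9 -1. ]
```

Run:
```python
from h import *
for cam,a in (('side',(224,266,302,332)),('scene',(164,200,370,400))):
    s=arm.snapshot(cam);f=s['frame'].astype(int)[a[0]:a[1],a[2]:a[3]];d=f[...,0]-f[...,2]
    print(cam);print('\n'.join(''.join('#' if v>40 else '+' if v>12 else '.' for v in r) for r in d))
```

```text
side
++++++++++++++++++++++++++++++
++++++++++++++++++++++++++++++
.+++++++++++++++++++++++++++++
..++++++++++++++++++++++++++++
...++++++.........++++++++++++
....+++...............++++++++
.....+.................+++++++
........................++++++
........................++++++
........................++++++
.......................+++++++
.......................+++++++
......................++++++++
.......................+++++++
........................++++++
.........................+++++
++.......................+++++
++........................++++
++........................++++
+++.......................++++
+++.......................++++
++........................++++
+++.......................++++
+++.......................++++
+++..........+++..........++++
+++..........+++..........++++
+++..........+#++.........++++
++...........+#+++++......++++
+++..........++####++.....++++
++...........++##++++.....++++
+++.....++...++#+++++....+++++
++....+++++++++#+#+++....+++++
++....+++##+++##++++......++++
+++...+++#++++##++++......++++
+++...+++++..++++++.......++++
++++...+++
[... 628 characters left out ...]
...........+++++++
++++++..................++++++
++++++..................++++++
++++++...................+++++
++++++.........+++......++++++
++++++.........++++.....++++++
+++++.........++++++....++++++
+++++.........+++++.....++++++
+++++.........+++++.....++++++
+++++.........+++++.....++++++
+++++........+#++#+.....++++++
+++++.....+++++###+++...++++++
+++++.....++++++++#+++..++++++
+++++.....++++...+++++..++++++
+++++.....+++.....++++..++++++
+++++...................++++++
++++++.................+++++++
++++++................++++++++
++++++++.............+++++++++
++++++++.+..........++++++++++
++++++++++++++++++++++++++++++
++++++++++++++++++++++++++++++
++++++++++++++++++++++++++++++
```

All nuts lie low in the jar and nothing shows at the mouth.

```bash
python3 -c "
from workcell import arm
print(arm.job_done())"
```

```text
the job is handed in; nothing more can be done
None
```

I've handed the job in, with no verdict returned: by the camera checks, the nuts are in the jar (as brass area, not counted singly), the jar has not moved, and the empty chute lies flat on the worktop clear of it, released.

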